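# Set the vacuum packer's program dial and start it

## Robot

A 7-joint arm with a two-finger parallel gripper is mounted at the origin on the work surface. World frame = base frame: x ahead of the robot, y to its left, z up, the work surface at z = 0. Lengths are in mm, angles in degrees, forces in N, time in s.
With the tool pointing down it reaches from about 400 to 925 mm from the base axis. Payload 5.6 kg.
Tool frame: the origin (TCP) lies midway between the tips of the shut fingers; the grasp point (between the pads) lies 19 mm behind it; z points along the fingers, y is the direction in which the jaws open and shut (so a half turn about z gives the same grasp; the last joint's range is limited). The gripper opens to 85 mm and grips with 20 to 120 N. Pads are 22 mm wide; open, the fingers measure 114 mm over their backs; the gripper's body (76 mm by 85 mm) begins 54 mm behind the grasp point. The pads swing forward as they close: fully open they stand 13 mm farther back than shut.
Start: joints at [-72.25, 26.786, -0.665, 91.828, 0.344, 61.387, -3.226], TCP at [224.633, 609.958, 231.29] pointing down, gripper open.
Joint ranges: [-144.91, 144.91], [-17.63, 115.5], [-89.93, 88.59], [15.96, 139.68], [-74.01, 254.01], [8.47, 105.57], [-167.45, 167.45]. Speed limits (degrees/s): [147.25, 147.25, 180, 180, 180, 180, 180].

## Interface

Orientations are given as [roll, pitch, yaw] about the fixed x, y, z axes, in that order (R = Rz(yaw) Ry(pitch) Rx(roll)).
In Python, from rig import get_state, imaging, order gives the robot as it stands.
- The arm moves only by the tool send_rows, never from a script. Its arguments are lists of equal length, an entry for each row: "translation": the shift along the world's x, y, z in mm, a list of three; "roll": the turn about the world's z in rad; "claw": the closure, from 0 (fully open) to 1 (shut). In form: {"translation": [[tx, ty, tz], ...], "roll": [roll, ...], "claw": [claw, ...]}. A call has 1 to 12 rows; each row shifts and turns the commanded pose from where the row before left it; what a row does not reach is not made up. A row lasts 1/12 s, in which the tool goes at most 41.7 mm and 7.16 degrees, less where a joint would pass 70% of its speed; a pose out of reach is approached as far as the arm can. A call with a gripper value outside its range is refused whole. The fingers move at their own pace and stop on an object; "grip_force" is the grip in N (left out, the last holds). Time passes only in rows, so rows that do not move let the fingers close. It gives the time, the measured TCP pose, the force and the opening at its end, in the units of the state.
- get_state(): the state, without advancing time (a new reading comes with each control period).
- imaging.read_camera(name): name is "scene" or "side" or "wrist"; returns the picture (420x560x3 uint8, red, green, blue); there is no depth.
- imaging.camera_info(name): a dict with "mtx" (3x3 intrinsics, pixels), "rvec" (rotation vector, rad) and "tvec" (3), from world to camera coordinates, as OpenCV has them. Camera axes: x right, y down, z forward; pixel columns grow to the right and rows downward; lengths in mm; the calibration is good to about 2 mm. A picture is of the moment at which its call begins: read the wrist's pose just before it. camera_info takes no time and is no camera call; for the wrist camera it gives the pose at the moment of the call.
- order.sign_off(): hands the job in, once; it reports no verdict.
The state is a dict: "time": time; "qpos": joint angles; "qvel": joint speeds; "joint_torque": joint torques, N m; "eef_pos": TCP position; "orientation": TCP orientation; "force": force on the tool from outside, world axes, zero at the start; "moment": the same for the moment, N m; "finger_gap": finger opening in mm.
Only numpy, scipy, OpenCV 4.12 (cv2) and the standard library are available. Lean on these libraries where they do the work, as an engineer would, in place of code of your own. Each camera call takes 0.05 s, during which the arm holds its last target.

## Task

On the vacuum packing machine, push the pointer of the program dial round clockwise with a fingertip, gently and click by click, to program 5 - the fifth click after the off dot - without turning it past that click. Then press the large round start button right down and let it come up again. Leave the small stop button and everything that stands around alone, and grasp nothing.

Things in the scene. Friction and masses are not known exactly. Their poses are not given: they have to be found in the camera images.
- machine: low aluminium vacuum packing machine fixed to the table, 420 mm wide; origin on the table under the dial axis; x to its rear, y to its left, z up. Deck 80 mm above the table, front edge at x = -82 mm; closed lid 95 mm high from x = 76 mm back. Eight raised white marks lie round the dial, 59 mm from its axis, 24 degrees apart: a dot (off) 84 degrees counterclockwise of x, then clockwise bars 1 to 7
- dial_axis (a point): point on the dial's vertical axis at the height of the top face of its flat disc, 93 mm above the table. Its axes are those of the machine and do not turn with the dial. The disc is plain aluminium, 92 mm across, with a black hub 24 mm across that rises 22 mm above it
- pointer (a point): point in the dial's pointer, 33 mm out from the dial axis and 11 mm above the disc. The pointer is one straight black radial fin on the disc, from the axis to 44 mm out, 14 mm thick, rising 22 mm above the disc, with a white line on top; its end shows the mark that is set. x runs outwards along the pointer, z up; its side faces lie 7 mm to either side
- dial (a joint): angle of the dial in rad, 0 with the pointer at the off dot, growing clockwise seen from above. Spring detents: it rests only at the marks, every 24 degrees (0.419 rad), snaps on by itself once pushed past half-way, and takes about 3 N at the pointer to leave a mark. Program 5 is 2.094, the last, 7, is 2.932 (stop just beyond). It starts somewhere from off to program 2
- start_top (a point): centre of the top of the start button, a round white push button 36 mm across on a black base on the deck, 150 mm to the left or to the right of the dial (the stop button is at the other side); pressed straight down
- start (a joint): travel of the start button in m: 0 up, 0.006 fully down; a spring of 5 N at full travel brings it up again
- stop_top (a point): centre of the top of the stop button, a like push button only 20 mm across, at the other side of the dial; leave it alone
- stop (a joint): travel of the stop button in m: 0 up, 0.006 fully down
- tin: low round can, 48 mm across, 45 mm tall, standing loose on the machine's lid; origin under its centre
- clip: loose white plastic bag clip, 90 x 14 x 10 mm (20 mm wide and 12 mm high at one end), lying on the machine's lid; origin under its middle
- squash: squash 120 mm across and 146 mm tall standing on the red cutting board at the left; origin at its foot
- tub: white plastic tub, 90 mm across, 80 mm tall, standing to the right of the machine; origin under its centre
- spice: jar 44 mm across and 100 mm tall, standing between robot and machine; origin under its centre
- spatula: spatula 240 mm long lying between robot and machine; origin under its middle
- bowl: steel bowl 130 mm across, 50 mm tall, to the right of the machine; origin under its centre

How it is judged:
By the outcome, as a careful person would: the job done as asked, in the order asked, and still so for the second after the job is handed in, with the robot touching nothing.
It also fails if it takes over 48 s, if anything falls off the work surface, if the arm or the gripper's body presses on something with over 40 N, if the wrist force passes 120 N, or if a joint passes its speed limit or range.

## Working session

There is one attempt and no reset: what is moved stays moved. The work goes in short steps, Python scripts to look and compute and a tool call to move; the robot and the scene stay as the last step left them, time stands still between calls to the robot, and variables do not carry over. Pictures are saved under pics/ and viewed, and the job is handed in when it is done.

Besides the shell and the picture viewer there is one more tool, called after "Request:" in YAML: its name, and indented under it one key for each argument. send_rows: Moves the arm, as the interface text tells. Its arguments: {"type":"object","properties":{"translation":{"type":"array"},"roll":{"type":"array"},"claw":{"type":"array"},"grip_force":{"type":"number"}},"required":["translation","roll","claw"]}

```bash
ls; mkdir -p pics; python3 - <<'E'
from rig import get_state, imaging
import cv2
s=get_state();print(s)
for n in ("scene","side","wrist"):
    i=imaging.camera_info(n);print(n,i)
    im=imaging.read_camera(n);cv2.imwrite(f"pics/{n}0.png",im[:,:,::-1])
E
```

```text
pics
{'time': 0.0, 'qpos': array([-72.25281662,  26.83806709,  -0.66449884,  91.88154798,
         0.34484246,  61.38491329,  -3.22578465]), 'qvel': array([-0.02191342,  0.05351557,  0.05028715,  0.01390511, -0.07556706,
       -0.01950889,  0.00286987]), 'joint_torque': array([ 8.82967088e-04, -5.32366598e+01,  2.16091122e-02, -2.51311094e+01,
        1.13725557e-02,  7.67696853e-03, -9.59632246e-06]), 'eef_pos': array([224.43965341, 609.42905457, 230.31037808]), 'orientation': array([-1.79897753e+02,  8.19608264e-03,  1.59785662e+02]), 'force': array([-0.79261138,  0.08208755,  0.37229971]), 'moment': array([0.02658913, 0.04127649, 0.0026851 ]), 'finger_gap': 85.6000530885279}
scene {'mtx': array([[380.3696499 ,   0.        , 275.94088727],
       [  0.        , 380.3696499 , 215.82338295],
       [  0.        ,   0.        ,   1.        ]]), 'rvec': array([ 2.14368616,  1.53496289, -0.46057358]), 'tvec': array([-208.53614181, -381.90607191, 1354.95395933])}
side {'mtx': array([[383.21657414,   0.        , 275.6743774 ],
       [  0.        , 383.21657414, 214.4017612 ],
       [  0.        ,   0.        ,   1.        ]]), 'rvec': array([ 2.10471761, -0.5508568 ,  0.30068136]), 'tvec': array([-492.96616933,  228.54864047,  868.99815667])}
wrist {'mtx': array([[332.54585431,   0.        , 283.13273423],
       [  0.        , 332.54585431, 208.61388561],
       [  0.        ,   0.        ,   1.        ]]), 'rvec': array([-2.35739002, -1.64632788, -0.25421422]), 'tvec': array([-649.24501371,  -41.26135375,  380.911636  ])}
```

View pics/scene0.png

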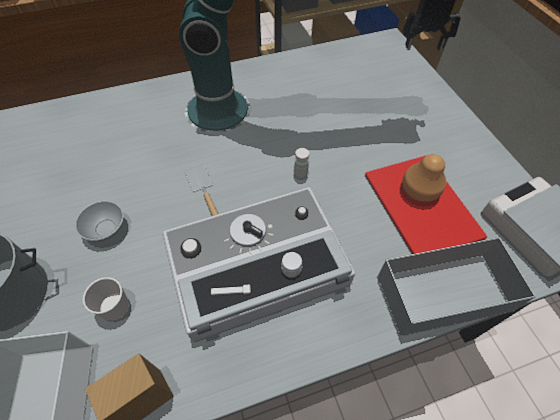

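View pics/side0.png

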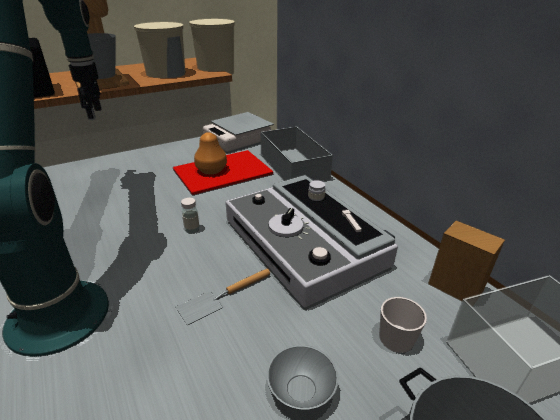

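View pics/wrist0.png

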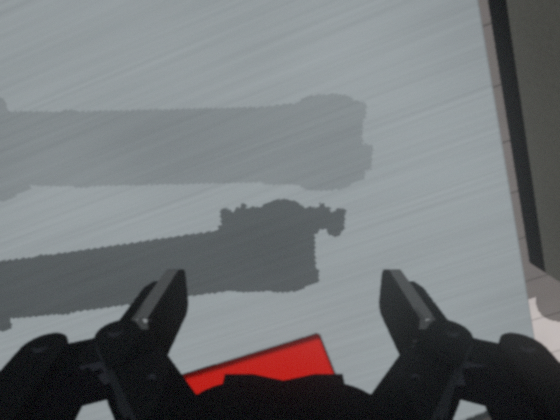

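The scene view shows the dial at about (248,229), the large start button at (190,247) on the right-hand side (-y), and the small stop button at (302,212). The side view has the dial at (287,224) and the start button at (320,254). I'll measure these next.

```bash
cat > h.py <<'E'
import numpy as np, cv2
from rig import get_state, imaging
def ray(info,px):
    R,_=cv2.Rodrigues(np.array(info['rvec'],float));t=np.array(info['tvec']).reshape(3)
    d=R.T@np.linalg.inv(info['mtx'])@np.array([px[0],px[1],1.]);return -R.T@t,d
def onz(info,px,z):
    c,d=ray(info,px);return c+d*(z-c[2])/d[2]
def proj(info,P):
    p,_=cv2.projectPoints(np.array(P,float).reshape(-1,3),np.array(info['rvec'],float),np.array(info['tvec'],float),info['mtx'],None);return p.reshape(-1,2)
E
python3 - <<'E'
from h import *
for n,b in (("scene",(165,190,175,90)),("side",(225,180,150,110))):
    im=cv2.imread(f"pics/{n}0.png");x,y,w,h=b
    c=im[y:y+h,x:x+w];f=min(800/w,600/h)
    cv2.imwrite(f"pics/{n}0c.png",cv2.resize(c,None,fx=f,fy=f,interpolation=cv2.INTER_CUBIC));print(n,f)
i=imaging.camera_info("scene")
for p in((248,229),(190,246),(302,211)):print(onz(i,p,93))
i=imaging.camera_info("side")
for p in((287,224),(320,254),(258,198)):print(onz(i,p,93))
E
```

```text
scene 4.571428571428571
side 5.333333333333333
[571.71531765 -48.67171908  93.        ]
[ 572.45793296 -199.2042813    93.        ]
[564.56954876 101.65694508  93.        ]
[568.06837583 -56.60571966  93.        ]
[ 573.10292138 -200.51507945   93.        ]
[561.67216549  97.61605556  93.        ]
```

View pics/scene0c.png

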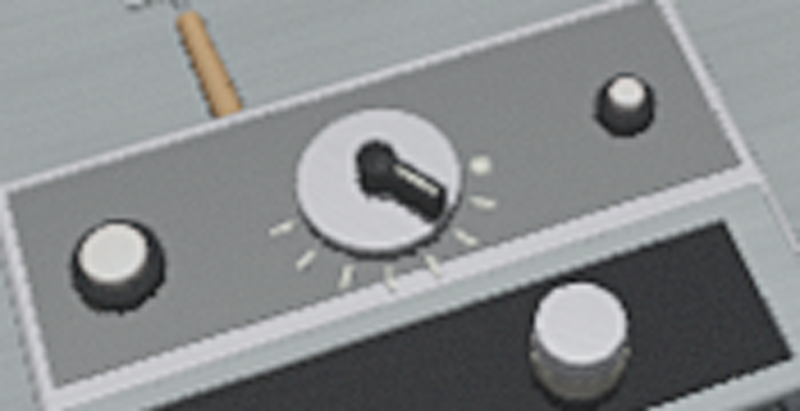

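View pics/side0c.png

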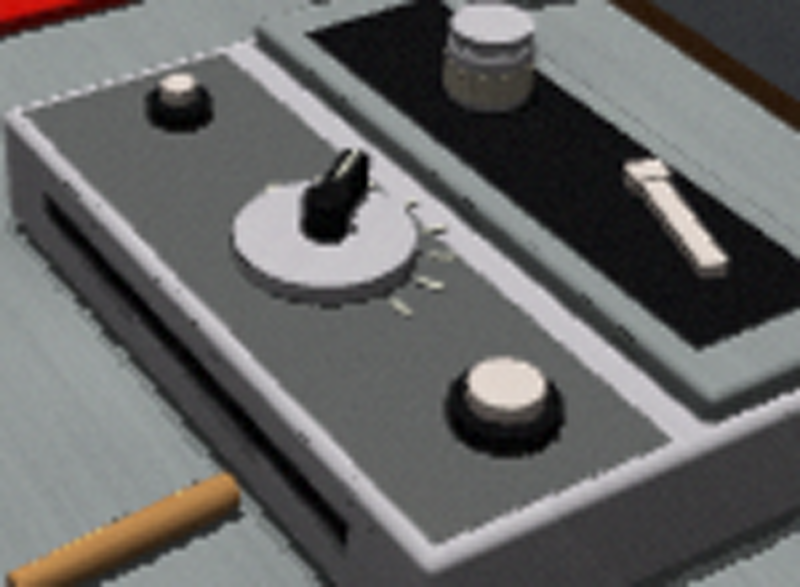

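```bash
python3 - <<'E'
from h import *
from scipy.optimize import least_squares
i=imaging.camera_info("scene");j=imaging.camera_info("side")
S=lambda u,v:(165+(u+.5)/4.5714-.5,190+(v+.5)/4.5714-.5)
D=lambda u,v:(225+(u+.5)/5.3333-.5,180+(v+.5)/5.3333-.5)
m=[(480,165),(483,203),(467,238),(432,267),(391,280),(347,277),(305,260),(283,229)]
W=np.array([onz(i,S(*p),81)[:2] for p in m])
sd={3:(413,206),4:(434,231),5:(440,256),6:(429,283),7:(401,307)}
def f(q):
    a=np.radians(84-24*np.arange(8))+q[2]
    P=np.c_[q[0]+59*np.cos(a),q[1]+59*np.sin(a)]
    return (P-W).ravel()
r=least_squares(f,[570,-50,0]);print(r.x,np.degrees(r.x[2]),r.fun.reshape(-1,2).round(1))
W2=np.array([onz(j,D(*p),81)[:2] for p in sd.values()])
def g(q):
    a=np.radians(84-24*np.array(list(sd)))+q[2]
    return (np.c_[q[0]+59*np.cos(a),q[1]+59*np.sin(a)]-W2).ravel()
r2=least_squares(g,[570,-50,0]);print(r2.x,np.degrees(r2.x[2]),r2.fun.reshape(-1,2).round(1))
tip=onz(i,S(443,193),115);hub=onz(i,S(376,150),115);print(tip,hub,np.degrees(np.arctan2(*(tip-hub)[[1,0]])))
print("disc",onz(i,S(379,176),93),onz(j,D(325,233),93))
# buttons by triangulation
for a,b in (((113,250),(507,380)),((628,92),(178,87))):
    c1,d1=ray(i,S(*a));c2,d2=ray(j,D(*b));s=np.linalg.lstsq(np.c_[d1,-d2],c2-c1,rcond=None)[0]
    print(c1+d1*s[0],c2+d2*s[1])
E
```

```text
[ 5.69336713e+02 -5.00075367e+01  3.15565256e-02] 1.8080557311692396 [[ 0.6  0. ]
 [-0.3 -0.6]
 [-0.  -0.9]
 [-0.5  0.8]
 [-0.1 -0.1]
 [ 0.2 -0.5]
 [ 0.1  1.5]
 [-0.  -0.3]]
[ 5.68556445e+02 -4.89066600e+01 -6.98559103e-03] -0.4002448831691997 [[-1.   1.5]
 [ 1.7  1.1]
 [ 0.9 -1.6]
 [-0.3 -1.6]
 [-1.3  0.7]]
[603.60424483 -21.69591019 115.        ] [565.44898478 -48.31617438 115.        ] 34.902814100140574
disc [568.75999332 -49.09107191  93.        ] [566.36764789 -51.8906061   93.        ]
[ 572.49127798 -199.16969908  101.79807751] [ 572.40131947 -199.05213376  101.84408389]
[563.59550174 101.72553267  97.55958929] [563.72086417 101.58346238  97.441269  ]
```

Request:
send_rows:
  translation:
    - [19.6,-34.2,0]
    - [19.6,-34.2,0]
    - [19.6,-34.2,0]
    - [19.6,-34.2,0]
    - [19.6,-34.2,0]
    - [19.6,-34.2,0]
    - [19.6,-34.2,0]
    - [19.6,-34.2,0]
    - [19.6,-34.2,0]
    - [19.6,-34.2,0]
    - [19.6,-34.2,0]
    - [19.6,-34.2,0]
  roll: [-0.031,-0.031,-0.031,-0.031,-0.031,-0.031,-0.031,-0.031,-0.031,-0.031,-0.031,-0.031]
  claw: [1,1,1,1,1,1,1,1,1,1,1,1]
  grip_force: 20

```text
time: 1.15
eef_pos: [460.3, 197.7, 231.4]
orientation: [180.0, -0.0, 138.4]
force: [0.3, 0.2, 0.0]
finger_gap: 0.2
```

Request:
send_rows:
  translation:
    - [19.6,-34.2,0]
    - [19.6,-34.2,0]
    - [19.6,-34.2,-6]
    - [19.6,-34.2,-8]
    - [19.6,-34.2,-8]
    - [19.6,-34.2,-8]
    - [0,0,0]
    - [0,0,0]
    - [0,0,0]
  roll: [-0.031,-0.031,-0.031,-0.031,-0.031,-0.031,0,0,0]
  claw: [1,1,1,1,1,1,1,1,1]

```text
time: 1.9
eef_pos: [577.0, -5.2, 200.8]
orientation: [-180.0, -0.1, 127.8]
force: [-0.7, -0.4, -0.4]
finger_gap: 0.2
```

```bash
python3 - <<'E'
from h import *
s=get_state();print({k:s[k] for k in('time','eef_pos','orientation','force','finger_gap','qpos')})
i=imaging.camera_info("wrist");im=imaging.read_camera("wrist")
cv2.imwrite("pics/wrist1.png",im[:,:,::-1])
P=[[569,-50,93],[572.5,-199,102],[563.6,101.7,98]]
print(proj(i,P))
im2=imaging.read_camera("side");cv2.imwrite("pics/side1.png",cv2.resize(im2[120:300,180:420,::-1],None,fx=3.3,fy=3.3))
print(onz(imaging.camera_info("scene"),(292,258),140))
E
```

```text
{'time': 1.9, 'eef_pos': array([577.0280023 ,  -5.20768835, 200.84183395]), 'orientation': array([-1.79964861e+02, -5.75104900e-02,  1.27812474e+02]), 'force': array([-0.66369061, -0.41751818, -0.42361782]), 'finger_gap': 0.15815144763644468, 'qpos': array([-20.5409507 ,  22.30211817,  22.49849185, 105.16769599,
       -10.29326813,  54.58194864,  44.25590075])}
[[241.331243   240.91376873]
 [146.92537371 367.34681575]
 [362.12068305  79.5683086 ]]
[707.3789187   19.93356515 140.        ]
```

View pics/wrist1.png

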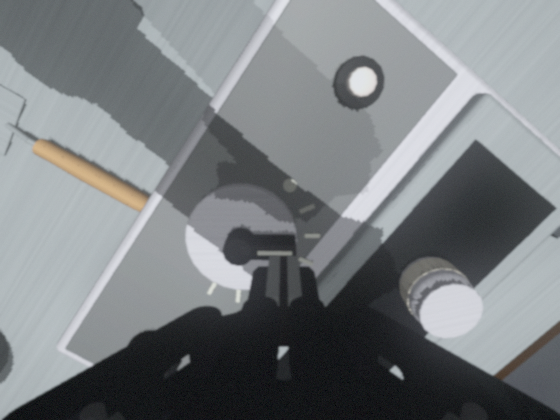

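View pics/side1.png

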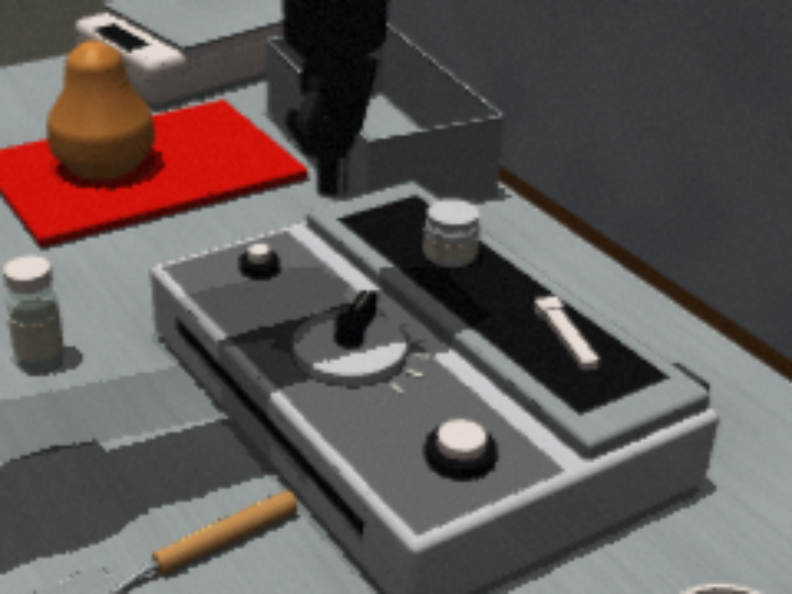

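```bash
python3 - <<'E'
from h import *
i=imaging.camera_info("wrist")
A=np.array([569,-50])
for p,z in (((292,253),115),((259,253),115),((240,246),115),((291,186),81),((307,209),81),((312,236),81),((307,263),81),((212,288),81),((238,295),81)):
    w=onz(i,p,z)[:2]-A;print(p,w.round(1),np.hypot(*w).round(1),np.degrees(np.arctan2(w[1],w[0])).round(1))
E
```

```text
(292, 253) [32.9 26. ] 42.0 38.3
(259, 253) [13.2 10.6] 17.0 38.8
(240, 246) [-1.5  6.5] 6.6 103.2
(291, 186) [ 5.7 60.4] 60.6 84.6
(307, 209) [28.4 53.1] 60.3 61.8
(312, 236) [47.2 37. ] 59.9 38.1
(307, 263) [60.  14.5] 61.7 13.6
(212, 288) [  8.3 -57.5] 58.1 -81.8
(238, 295) [ 31.  -48.9] 57.9 -57.7
```

```bash
python3 - <<'E'
from h import *
A=np.array([569,-50.])
prev=np.array([577,-5.2])
for ph,r,t in [(37.7,33,22)]+[(p,33,18) for p in (37.7,34,30,26,22,18,14,10,6,2,-2,-6,-10,-14,-18,-22,-25)]:
    a=np.radians(ph);P=A+r*np.array([np.cos(a),np.sin(a)])+t*np.array([-np.sin(a),np.cos(a)])
    print(ph,P.round(1),(P-prev).round(1));prev=P
E
```

```text
37.7 [581.7 -12.4] [ 4.7 -7.2]
37.7 [584.1 -15.6] [ 2.4 -3.2]
34 [586.3 -16.6] [ 2.2 -1. ]
30 [588.6 -17.9] [ 2.3 -1.3]
26 [590.8 -19.4] [ 2.2 -1.4]
22 [592.9 -20.9] [ 2.1 -1.6]
18 [594.8 -22.7] [ 2.  -1.7]
14 [596.7 -24.6] [ 1.8 -1.9]
10 [598.4 -26.5] [ 1.7 -2. ]
6 [599.9 -28.6] [ 1.6 -2.1]
2 [601.4 -30.9] [ 1.4 -2.2]
-2 [602.6 -33.2] [ 1.3 -2.3]
-6 [603.7 -35.5] [ 1.1 -2.4]
-10 [604.6 -38. ] [ 0.9 -2.5]
-14 [605.4 -40.5] [ 0.8 -2.5]
-18 [605.9 -43.1] [ 0.6 -2.6]
-22 [606.3 -45.7] [ 0.4 -2.6]
-25 [606.5 -47.6] [ 0.2 -2. ]
```

Request:
send_rows:
  translation:
    - [0,0,-25]
    - [0,0,-25]
    - [0,0,-25]
    - [0,0,-15]
    - [0,0,-8]
    - [0,0,0]
    - [0,0,0]
    - [0,0,0]
  roll: [0,0,0,0,0,0,0,0]
  claw: [1,1,1,1,1,1,1,1]

```text
time: 2.67
eef_pos: [578.4, -5.1, 104.7]
orientation: [179.9, 0.1, 127.9]
force: [0.3, 0.4, 1.2]
finger_gap: 0.3
```

Request:
send_rows:
  translation:
    - [1,-3,-3]
    - [1.3,-4.3,0]
    - [1,-1.5,0]
    - [1,-1.5,0]
    - [1.1,-0.5,0]
    - [1.1,-0.5,0]
    - [1.2,-0.6,0]
    - [1.1,-0.7,0]
  roll: [0,0,0,0,-0.033,-0.033,-0.035,-0.035]
  claw: [1,1,1,1,1,1,1,1]

```text
time: 3.33
eef_pos: [584.7, -16.4, 100.3]
orientation: [-179.9, -0.3, 120.0]
force: [-3.7, 4.1, 3.3]
finger_gap: -0.1
```

```bash
cat > look.py <<'E'
from h import *
import sys
k=sys.argv[1]
s=get_state();print({q:np.round(s[q],2) for q in('time','eef_pos','orientation','force')})
A=np.array([569,-50.]);ph=np.radians(s['orientation'][2]-90);d=s['eef_pos'][:2]-A
print('phi',np.degrees(ph),'r',d@[np.cos(ph),np.sin(ph)],'t',d@[-np.sin(ph),np.cos(ph)])
out=[]
for n,b in (("scene",(200,200,100,75)),("wrist",(140,130,240,180))):
    im=imaging.read_camera(n);x,y,w,h=b
    f=300/h;out.append(cv2.resize(im[y:y+h,x:x+w,::-1],(400,300),interpolation=cv2.INTER_CUBIC))
cv2.imwrite(f"pics/l{k}.png",np.hstack(out))
E
python3 look.py 1
```

```text
{'time': np.float64(3.33), 'eef_pos': array([584.71, -16.39, 100.26]), 'orientation': array([-179.89,   -0.26,  119.97]), 'force': array([-3.71,  4.07,  3.31])}
phi 29.973951606252996 r 30.404062431608942 t 21.269131175885946
```

View pics/l1.png

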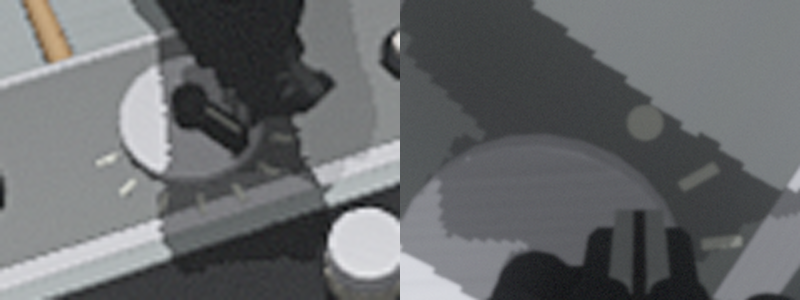

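Contact shows about 5 N of force, and the pointer is still near bar 2 in both crops. I'll push on in small steps.

Request:
send_rows:
  translation:
    - [1.1,-0.7,0]
    - [1.1,-0.7,0]
    - [0,0,0]
  roll: [-0.035,-0.035,0]
  claw: [1,1,1]

```text
time: 3.68
eef_pos: [588.8, -20.0, 100.4]
orientation: [180.0, 0.0, 116.0]
force: [0.8, 0.2, -0.6]
finger_gap: 0.3
```

```bash
python3 look.py 2
```

```text
{'time': np.float64(3.68), 'eef_pos': array([588.77, -19.96, 100.35]), 'orientation': array([1.7998e+02, 3.0000e-02, 1.1597e+02]), 'force': array([ 0.8 ,  0.16, -0.56])}
phi 25.971340174365892 r 30.928151210420097 t 18.350177929707506
```

View pics/l2.png

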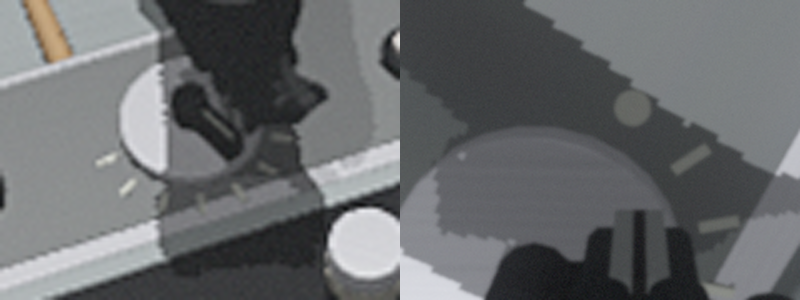

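```bash
python3 - <<'E'
from h import *
i=imaging.camera_info("scene")
for a in (37.7,25.7,13.7,1.7,-10.3,-22.3,-34.3,-46.3,-58.3):
    t=np.radians(a)
    p=proj(i,[[569+r*np.cos(t),-50+r*np.sin(t),115] for r in (0,20,44)]);print(a,((p-[200,200])*4).round(0).tolist())
E
```

```text
37.7 [[186.0, 95.0], [212.0, 110.0], [244.0, 128.0]]
25.7 [[186.0, 95.0], [208.0, 114.0], [234.0, 138.0]]
13.7 [[186.0, 95.0], [203.0, 118.0], [222.0, 146.0]]
1.7 [[186.0, 95.0], [196.0, 121.0], [209.0, 152.0]]
-10.3 [[186.0, 95.0], [190.0, 122.0], [194.0, 155.0]]
-22.3 [[186.0, 95.0], [183.0, 122.0], [179.0, 156.0]]
-34.3 [[186.0, 95.0], [177.0, 121.0], [164.0, 154.0]]
-46.3 [[186.0, 95.0], [170.0, 119.0], [151.0, 149.0]]
-58.3 [[186.0, 95.0], [165.0, 116.0], [139.0, 142.0]]
```

The white line runs about (208,112) to (234,140), so the pointer is about half-way between 2 and 3. I'll push a little more.

Request:
send_rows:
  translation:
    - [1.0,-0.8,0]
    - [1.0,-0.8,0]
    - [0,0,0]
    - [0,0,0]
  roll: [-0.035,-0.035,0,0]
  claw: [1,1,1,1]

```text
time: 4.12
eef_pos: [590.6, -21.5, 100.3]
orientation: [180.0, 0.0, 112.1]
force: [-0.0, 0.5, 0.6]
finger_gap: 0.4
```

```bash
python3 look.py 3
```

```text
{'time': np.float64(4.12), 'eef_pos': array([590.56, -21.53, 100.33]), 'orientation': array([1.7999e+02, 3.0000e-02, 1.1208e+02]), 'force': array([-0.02,  0.53,  0.61])}
phi 22.075081744580487 r 30.676340577278214 t 18.278410170276185
```

View pics/l3.png

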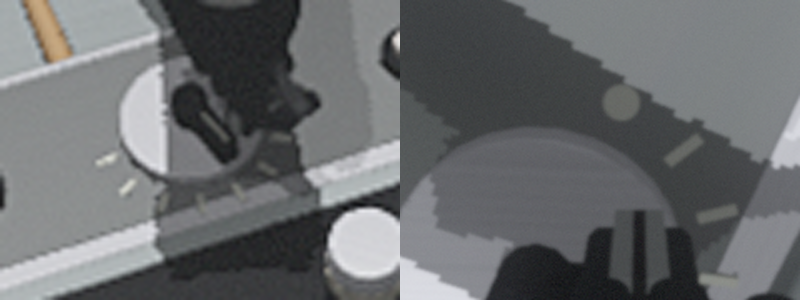

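```bash
cat > ang.py <<'E'
from h import *
import sys
def ang(save=None):
    i=imaging.camera_info("scene");im=imaging.read_camera("scene")
    # sample polar map on z=115 plane
    A=np.array([569,-50.]);th=np.arange(-100,110,1.0);rs=np.arange(16,42,1.0)
    P=[[A[0]+r*np.cos(np.radians(t)),A[1]+r*np.sin(np.radians(t)),115] for t in th for r in rs]
    p=proj(i,P).astype(np.float32)
    g=cv2.cvtColor(im,cv2.COLOR_RGB2GRAY)
    v=cv2.remap(g,p[:,:1].copy(),p[:,1:].copy(),cv2.INTER_LINEAR).reshape(len(th),len(rs))
    if save: cv2.imwrite(save,cv2.resize(v,None,fx=12,fy=2.8,interpolation=cv2.INTER_NEAREST))
    m=v[:,4:20].mean(1)
    return th,m,g
if __name__=="__main__":
    th,m,g=ang(f"pics/a{sys.argv[1]}.png")
    print(list(zip(th[::3].astype(int).tolist(),m[::3].round().astype(int).tolist())))
    cv2.imwrite(f"pics/z{sys.argv[1]}.png",cv2.resize(g[205:255,222:282],(780,600)[::1],interpolation=cv2.INTER_CUBIC))
E
python3 ang.py 3
python3 - <<'E'
import cv2,numpy as np
from h import *
# same on the initial picture for reference
i=imaging.camera_info("scene");g=cv2.imread("pics/scene0.png",0)
A=np.array([569,-50.])
for t in range(20,60,3):
    p=proj(i,[[A[0]+r*np.cos(np.radians(t)),A[1]+r*np.sin(np.radians(t)),115] for r in range(20,36)]).astype(np.float32)
    print(t,int(cv2.remap(g,p[:,:1].copy(),p[:,1:].copy(),1).mean()),end=' ; ')
E
```

```text
[(-100, 206), (-97, 206), (-94, 205), (-91, 205), (-88, 205), (-85, 206), (-82, 206), (-79, 205), (-76, 205), (-73, 203), (-70, 202), (-67, 203), (-64, 202), (-61, 198), (-58, 193), (-55, 186), (-52, 181), (-49, 176), (-46, 165), (-43, 147), (-40, 128), (-37, 113), (-34, 110), (-31, 108), (-28, 104), (-25, 100), (-22, 99), (-19, 97), (-16, 96), (-13, 93), (-10, 86), (-7, 75), (-4, 59), (-1, 44), (2, 35), (5, 36), (8, 38), (11, 44), (14, 56), (17, 73), (20, 81), (23, 69), (26, 49), (29, 43), (32, 51), (35, 62), (38, 70), (41, 73), (44, 72), (47, 66), (50, 59), (53, 54), (56, 51), (59, 50), (62, 49), (65, 47), (68, 47), (71, 45), (74, 43), (77, 40), (80, 39), (83, 38), (86, 39), (89, 39), (92, 39), (95, 40), (98, 39), (101, 38), (104, 37), (107, 37)]
20 46 ; 23 47 ; 26 52 ; 29 71 ; 32 110 ; 35 152 ; 38 172 ; 41 152 ; 44 112 ; 47 108 ; 50 137 ; 53 167 ; 56 187 ; 59 195 ;
```

View pics/z3.png

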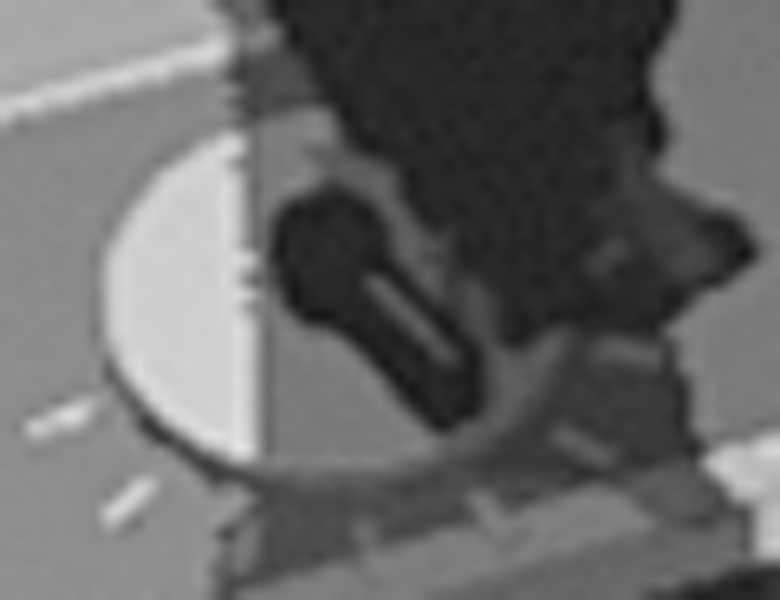

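Request:
send_rows:
  translation:
    - [0,0,0]
    - [0,0,0]
    - [0,0,0]
  roll: [0,0,0]
  claw: [1,1,1]

```text
time: 4.52
eef_pos: [590.4, -21.3, 100.3]
orientation: [180.0, 0.0, 112.0]
force: [-1.1, -0.4, 0.3]
finger_gap: 0.2
```

```bash
cat > pk.py <<'E'
from ang import *
th,m,g=ang()
k=[j for j in range(8,len(m)-8) if m[j]==m[j-7:j+8].max() and min(m[j]-m[j-8:j].min(),m[j]-m[j+1:j+9].min())>12]
print([(th[j],round(float(m[j]))) for j in k]);s=get_state();print(s['time'],s['eef_pos'].round(1),s['force'].round(1),s['orientation'][2].round(1))
E
python3 pk.py 4
```

```text
[(np.float64(20.0), 81), (np.float64(41.0), 75)]
4.5667 [590.5 -21.3 100.3] [-0.1  0.3 -0.1] 112.0
```

Request:
send_rows:
  translation:
    - [1.0,-0.85,0]
    - [1.0,-0.85,0]
    - [0,0,0]
  roll: [-0.035,-0.035,0]
  claw: [1,1,1]

```text
time: 4.82
eef_pos: [592.6, -23.1, 100.3]
orientation: [180.0, 0.0, 107.9]
force: [0.0, 0.8, 1.1]
finger_gap: 0.2
```

```bash
python3 pk.py 4; python3 ang.py 5
```

```text
[(np.float64(14.0), 80), (np.float64(37.0), 73)]
4.8667 [592.5 -23.  100.3] [-0.8  0.1 -0.5] 108.0
[(-100, 205), (-97, 205), (-94, 205), (-91, 206), (-88, 205), (-85, 205), (-82, 205), (-79, 206), (-76, 206), (-73, 204), (-70, 203), (-67, 203), (-64, 202), (-61, 198), (-58, 192), (-55, 186), (-52, 181), (-49, 175), (-46, 163), (-43, 146), (-40, 128), (-37, 114), (-34, 110), (-31, 108), (-28, 104), (-25, 102), (-22, 100), (-19, 98), (-16, 93), (-13, 85), (-10, 72), (-7, 56), (-4, 41), (-1, 35), (2, 38), (5, 42), (8, 54), (11, 71), (14, 78), (17, 67), (20, 50), (23, 43), (26, 50), (29, 61), (32, 68), (35, 72), (38, 72), (41, 69), (44, 62), (47, 56), (50, 52), (53, 50), (56, 49), (59, 49), (62, 47), (65, 44), (68, 40), (71, 39), (74, 39), (77, 38), (80, 38), (83, 39), (86, 39), (89, 38), (92, 38), (95, 39), (98, 39), (101, 39), (104, 39), (107, 40)]
```

View pics/z5.png

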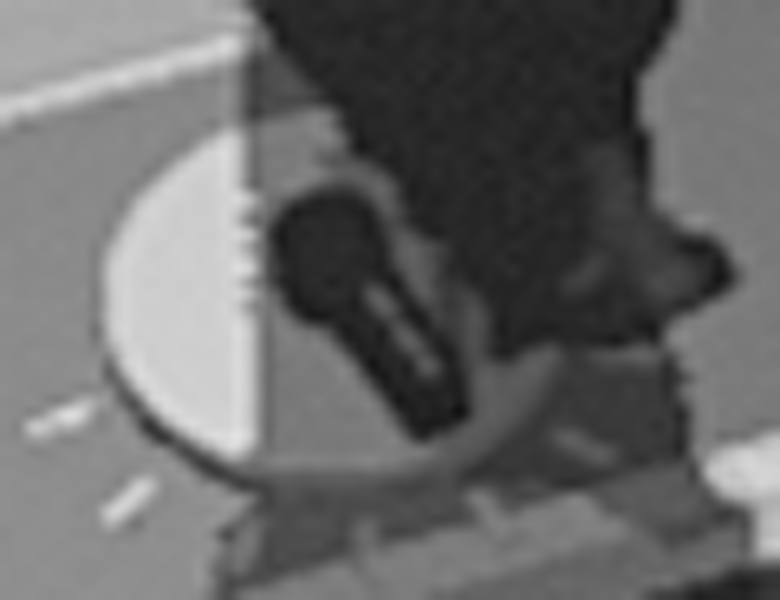

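Peak angle is now 14°, which puts the pointer at program 3 (expected 13.7°). On to the next click.

Request:
send_rows:
  translation:
    - [0.9,-0.9,0]
    - [0.9,-1.0,0]
    - [0.9,-1.0,0]
    - [0.85,-1.0,0]
    - [0.8,-1.05,0]
    - [0.8,-1.05,0]
    - [0.7,-1.1,0]
    - [0,0,0]
  roll: [-0.035,-0.035,-0.035,-0.035,-0.035,-0.035,-0.035,0]
  claw: [1,1,1,1,1,1,1,1]

```text
time: 5.58
eef_pos: [598.0, -28.7, 100.2]
orientation: [-180.0, -0.1, 94.0]
force: [-0.7, 0.6, 0.2]
finger_gap: -0.2
```

```bash
python3 pk.py 4
```

```text
[(np.float64(5.0), 81), (np.float64(24.0), 61)]
5.6333 [598.1 -29.5 100.2] [-1.1  0.8  0. ] 94.1
```

Request:
send_rows:
  translation:
    - [0.7,-1.1,0]
    - [0.7,-1.1,0]
    - [0.65,-1.15,0]
    - [0,0,0]
    - [0,0,0]
  roll: [-0.035,-0.035,-0.035,0,0]
  claw: [1,1,1,1,1]

```text
time: 6.05
eef_pos: [600.4, -33.9, 100.3]
orientation: [180.0, 0.0, 88.0]
force: [0.1, -0.4, -0.6]
finger_gap: 0.2
```

```bash
python3 pk.py 4;python3 look.py 6
```

```text
[(np.float64(-10.0), 74), (np.float64(7.0), 64)]
6.1 [600.4 -33.8 100.3] [ 0.  -0.5 -0.5] 88.0
{'time': np.float64(6.1), 'eef_pos': array([600.36, -33.75, 100.31]), 'orientation': array([1.7998e+02, 3.0000e-02, 8.8010e+01]), 'force': array([ 0.01, -0.53, -0.53])}
phi -1.9890713910976388 r 30.77385782871936 t 17.32567027281767
```

View pics/l6.png

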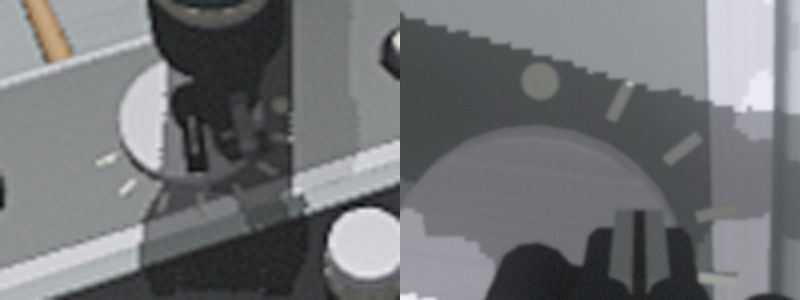

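The pointer snapped to -10°, which is program 4. Now the last click, in two stages.

Request:
send_rows:
  translation:
    - [0.6,-1.2,0]
    - [0.55,-1.2,0]
    - [0.5,-1.25,0]
    - [0.45,-1.25,0]
    - [0.4,-1.25,0]
    - [0.4,-1.25,0]
    - [0.3,-1.3,0]
    - [0.3,-1.3,0]
    - [0.25,-1.3,0]
    - [0,0,0]
    - [0,0,0]
  roll: [-0.035,-0.035,-0.035,-0.035,-0.035,-0.035,-0.035,-0.035,-0.035,0,0]
  claw: [1,1,1,1,1,1,1,1,1,1,1]

```text
time: 7.12
eef_pos: [604.1, -44.7, 100.3]
orientation: [180.0, 0.0, 70.0]
force: [0.1, 1.2, -0.5]
finger_gap: 0.1
```

```bash
python3 pk.py 4;python3 look.py 7
```

```text
[(np.float64(-21.0), 69), (np.float64(-20.0), 69)]
7.1667 [604.1 -44.9 100.3] [ 0.4 -0.  -0.2] 70.0
{'time': np.float64(7.17), 'eef_pos': array([604.09, -44.92, 100.3 ]), 'orientation': array([1.7998e+02, 2.0000e-02, 6.9950e+01]), 'force': array([ 0.4 , -0.02, -0.16])}
phi -20.04881090947181 r 31.22129327207364 t 16.802933326936472
```

View pics/l7.png

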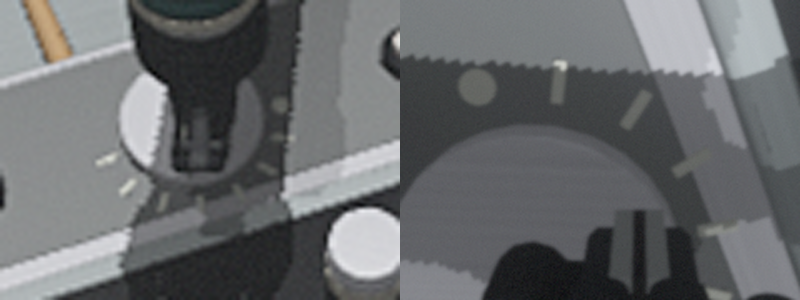

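Just before half-way: the line is at about -20.5° and half-way is -22.3°. Two more degrees, then wait.

Request:
send_rows:
  translation:
    - [0.2,-1.3,0]
    - [0.2,-1.3,0]
    - [0,0,0]
    - [0,0,0]
    - [0,0,0]
  roll: [-0.035,-0.035,0,0,0]
  claw: [1,1,1,1,1]

```text
time: 7.68
eef_pos: [604.4, -47.6, 100.3]
orientation: [180.0, 0.0, 65.9]
force: [-0.7, -0.6, 1.0]
finger_gap: -0.3
```

```bash
python3 pk.py 4;python3 look.py 8
```

```text
[]
7.7333 [604.4 -47.5 100.3] [-0.8 -1.   0.6] 65.9
{'time': np.float64(7.73), 'eef_pos': array([604.44, -47.54, 100.29]), 'orientation': array([1.7999e+02, 1.0000e-02, 6.5910e+01]), 'force': array([-0.8 , -1.02,  0.57])}
phi -24.09246963336453 r 31.35088963117605 t 16.713142445689215
```

View pics/l8.png

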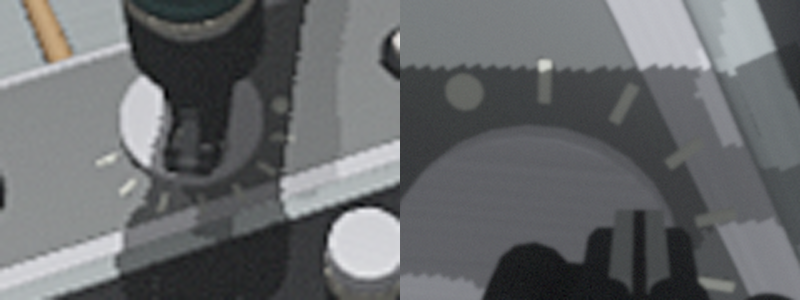

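Request:
send_rows:
  translation:
    - [1,3,0]
    - [2,5,0]
    - [2,5,0]
    - [0,0,15]
    - [0,10,30]
    - [0,30,30]
    - [0,30,20]
    - [0,0,0]
    - [0,0,0]
  roll: [0,0,0,0,0,0,0,0,0]
  claw: [1,1,1,1,1,1,1,1,1]

```text
time: 8.58
eef_pos: [610.3, 38.7, 195.8]
orientation: [179.9, -0.1, 66.2]
force: [0.2, -1.0, 0.2]
finger_gap: -0.0
```

```bash
python3 pk.py 4;python3 look.py 9; python3 ang.py 9|tail -0
```

```text
[(np.float64(-30.0), 190)]
8.6333 [609.5  36.5 194.8] [-0.7 -1.   0.4] 66.0
{'time': np.float64(8.63), 'eef_pos': array([609.48,  36.5 , 194.85]), 'orientation': array([ 1.7999e+02, -2.0000e-02,  6.6020e+01]), 'force': array([-0.71, -1.02,  0.4 ])}
phi -23.977407621403884 r 1.8376247076781524 t 95.48657812139679Exception ignored on flushing sys.stdout:
BrokenPipeError: [Errno 32] Broken pipe
```

View pics/l9.png

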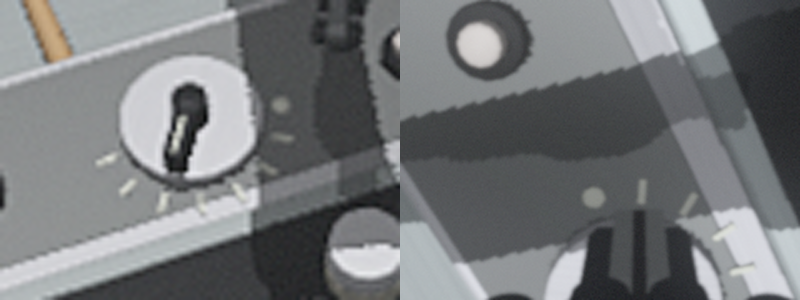

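View pics/z9.png

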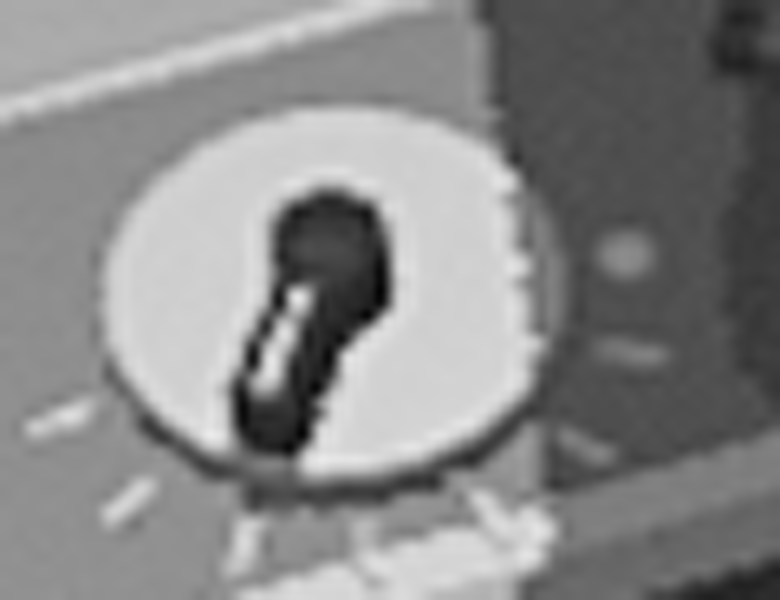

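```bash
python3 - <<'E'
from h import *
i=imaging.camera_info("scene");im=imaging.read_camera("scene");g=cv2.cvtColor(im,cv2.COLOR_RGB2GRAY)
pts=[]
for u,v in ((300,298),(285,330),(268,380)):
    w=onz(i,(222+(u+.5)/13-.5,205+(v+.5)/12-.5),115)[:2];pts.append(w);d=w-[569,-50];print(d.round(1),np.degrees(np.arctan2(d[1],d[0])).round(1))
d=pts[2]-pts[0];print(np.degrees(np.arctan2(d[1],d[0])))
for u,v in ((245,545),(130,500),(370,545)):
    w=onz(i,(222+(u+.5)/13-.5,205+(v+.5)/12-.5),81)[:2];d=w-[569,-50];print('bar',d.round(1),np.degrees(np.arctan2(d[1],d[0])).round(1))
s=imaging.read_camera("side");cv2.imwrite("pics/s9.png",cv2.resize(s[195:255,245:325,::-1],(800,600),interpolation=cv2.INTER_CUBIC))
E
```

```text
[14.3 -9.3] -33.3
[ 20.7 -14.2] -34.4
[ 31.1 -20.5] -33.4
-33.51867419275768
bar [ 48.2 -32.8] -34.2
bar [ 30.7 -51. ] -58.9
bar [ 56. -10.] -10.1
```

View pics/s9.png

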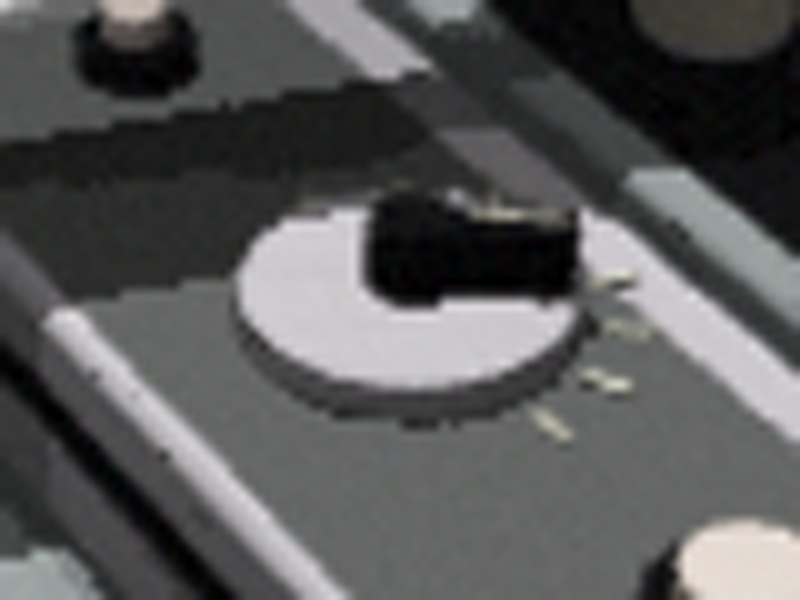

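The pointer line is at -33.5° and bar 5 at -34.2°, so program 5 is set. Now to the start button, passing high over the dial.

Request:
send_rows:
  translation:
    - [-4,-25,0]
    - [-5,-34,0]
    - [-6,-36,0]
    - [-6,-36,0]
    - [-6,-36,0]
    - [-5,-36,0]
    - [-4.5,-33,0]
    - [0,0,-25]
    - [0,0,-30]
    - [0,0,-15]
    - [0,0,0]
    - [0,0,0]
  roll: [0,0,0,0,0,0,0,0,0,0,0,0]
  claw: [1,1,1,1,1,1,1,1,1,1,1,1]

```text
time: 9.88
eef_pos: [572.1, -201.7, 124.0]
orientation: [-179.9, 0.1, 65.8]
force: [-0.3, -0.1, 1.3]
finger_gap: 0.0
```

```bash
cat > sl.py <<'E'
from h import *
import sys
k=sys.argv[1]
s=get_state();print(s['time'],s['eef_pos'].round(1),s['force'].round(1))
a=imaging.read_camera("scene")[215:275,150:230,::-1];b=imaging.read_camera("side")[205:285,265:372,::-1]
cv2.imwrite(f"pics/b{k}.png",np.hstack([cv2.resize(x,(400,300),interpolation=cv2.INTER_CUBIC) for x in(a,b)]))
E
python3 sl.py 1
```

```text
9.8833 [ 572.1 -201.7  124. ] [-0.3 -0.1  1.3]
```

View pics/b1.png

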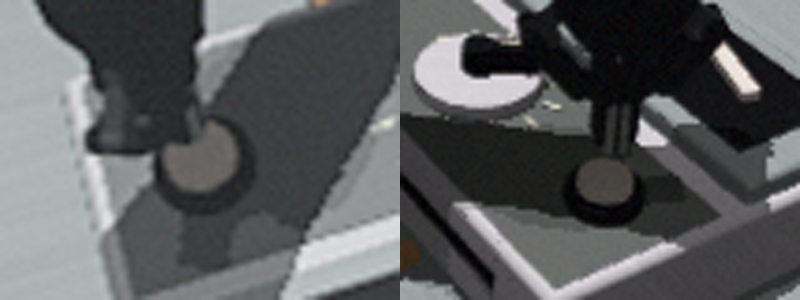

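Request:
send_rows:
  translation:
    - [1,2,-8]
    - [0,0,-7]
    - [0,0,-4]
    - [0,0,-2]
    - [0,0,-2]
    - [0,0,-2]
    - [0,0,0]
  roll: [0,0,0,0,0,0,0]
  claw: [1,1,1,1,1,1,1]

```text
time: 10.57
eef_pos: [573.9, -198.6, 99.7]
orientation: [-180.0, -0.0, 65.9]
force: [-1.7, 1.2, 3.6]
finger_gap: -0.2
```

Request:
send_rows:
  translation:
    - [0,0,-2]
    - [0,0,-2]
    - [0,0,0]
    - [0,0,0]
  roll: [0,0,0,0]
  claw: [1,1,1,1]

```text
time: 10.9
eef_pos: [574.1, -198.8, 96.2]
orientation: [180.0, -0.0, 65.9]
force: [-1.5, 1.0, 4.9]
finger_gap: 0.1
```

```bash
python3 sl.py 2
```

```text
10.9 [ 574.1 -198.8   96.2] [-1.5  1.   4.9]
```

View pics/b2.png

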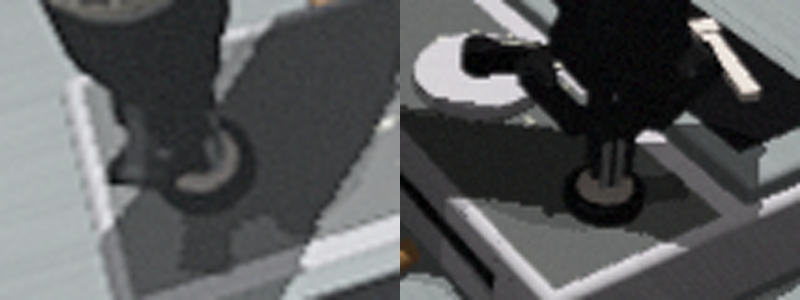

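Request:
send_rows:
  translation:
    - [0,0,-1.5]
    - [0,0,-1.5]
    - [0,0,0]
    - [0,0,0]
  roll: [0,0,0,0]
  claw: [1,1,1,1]

```text
time: 11.33
eef_pos: [574.3, -198.9, 95.8]
orientation: [180.0, -0.1, 65.9]
force: [-9.6, 4.7, 25.5]
finger_gap: 0.1
```

The button has bottomed out: 25 N with no further travel. Releasing and rising clear.

Request:
send_rows:
  translation:
    - [0,0,3]
    - [0,0,4]
    - [0,0,6]
    - [0,0,15]
    - [0,0,30]
    - [0,0,40]
    - [-10,-30,20]
    - [-10,-38,0]
    - [-10,-38,0]
    - [0,0,0]
    - [0,0,0]
    - [0,0,0]
  roll: [0,0,0,0,0,0,0,0,0,0,0,0]
  claw: [1,1,1,1,1,1,1,1,1,1,1,1]

```text
time: 12.33
eef_pos: [543.9, -304.8, 210.4]
orientation: [-180.0, -0.0, 65.8]
force: [-0.5, 0.7, 0.2]
finger_gap: 0.3
```

```bash
python3 pk.py; python3 - <<'E'
from h import *
s=get_state();print(s['qvel'].round(1))
a=imaging.read_camera("scene")[175:325,150:350,::-1];b=imaging.read_camera("side")[160:310,210:410,::-1]
cv2.imwrite("pics/end.png",np.vstack([cv2.resize(x,(400,300),interpolation=cv2.INTER_CUBIC) for x in(a,b)]))
cv2.imwrite("pics/end2.png",cv2.resize(a[30:80,72:132],(780,600),interpolation=cv2.INTER_CUBIC))
E
```

```text
[(np.float64(-35.0), 183)]
12.3833 [ 544.4 -303.8  210.2] [ 0.1 -0.2 -0.8] 65.9
[-1.1  0.1 -0.4  0.   0.  -0.   0.1]
```

View pics/end.png

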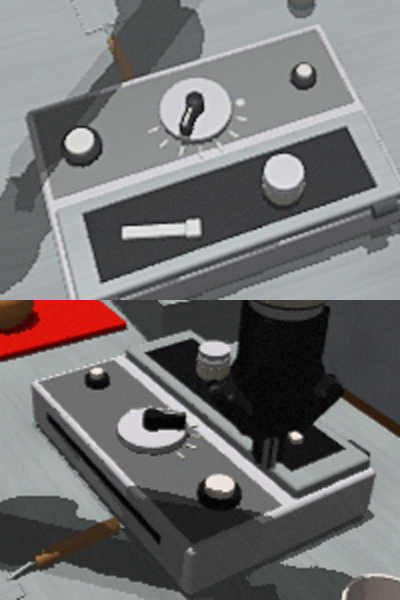

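View pics/end2.png

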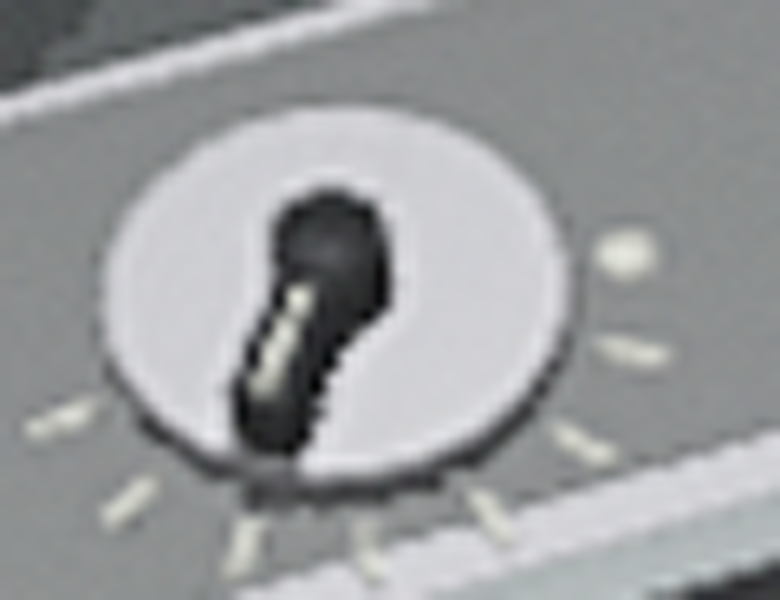

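The final views show the pointer at bar 5: dot at (625,252), five bars clockwise to (243,545). The start button is up, and the stop button, tin and clip are undisturbed.

```bash
python3 -c "
from rig import order;print(order.sign_off())"
```

```text
the job is handed in; nothing more can be done
None
```

The dial is set to program 5, and the start button was pressed fully down and released. I handed the job in at about 12.5 s of the 48 s limit.

- **Dial:** It started at program 2. I pushed the pointer clockwise with the shut fingertips, one click at a time through 3 and 4 to 5, at up to about 6 N. After the fingers were clear, the pointer line measured -33.5° to -35°, against -34.2° for bar 5. It was still there after the button press. An early automatic reading gave -30°. I took that as a bad reading, because a check picked by hand off the image at the same moment gave -33.5°.
- **Click 2 to 3:** The pointer showed no clear snap here. It stayed near 20° with the finger close beside it and only reached bar 3 (14°) when I pushed a little further. The snap into 4 was clear. The snap into 5 happened out of the camera's view and was confirmed afterwards.
- **Start button:** It bottomed out at 25 N with no further travel, then I let it go. In the last pictures it stands up again.
- **Surroundings:** The last pictures show the stop button, tin and clip looking undisturbed. I made no close check of the other items, but the arm kept well clear of them. The gripper is about 100 mm clear of the machine, touching nothing, and grasped nothing.

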